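Set the stage light and hold a V-block against both stops

ROBOT

A 6-joint arm with a two-finger parallel gripper is mounted at the origin on the work surface. World frame = base frame: x ahead of the robot, y to its left, z up, the work surface at z = 0. Lengths are in mm, angles in rad, forces in N, time in s.
With the tool pointing down it reaches from about 300 to 750 mm from the base axis. Payload 8.5 kg.
Tool frame: the origin (TCP) lies midway between the tips of the shut fingers; the grasp point (between the pads) lies 19 mm behind it; z points along the fingers, y is the line along which they close (so a half turn about z gives the same grasp; the last joint's range is limited). The gripper opens to 85 mm and grips with 20 to 120 N. Pads are 22 mm wide; open, the fingers measure 114 mm over their backs; the gripper's body (76 mm by 85 mm) begins 54 mm behind the grasp point. The pads swing forward as they close: fully open they stand 13 mm farther back than shut.
Start: joints at [1.081, 0.381, 1.297, -0, 1.464, -0.215], TCP at [149.237, 529.348, 231.322] pointing down, gripper open.
Joint ranges: [-3.11, 3.11], [-0.89, 2.33], [0.22, 2.48], [-1.42, 4.56], [0.17, 2.85], [-2.88, 2.88]. Speed limits (rad/s): [2.39, 2.39, 3.14, 3.14, 3.14, 3.14].

INTERFACE

Orientations are given as a rotation vector (axis times angle).
In Python, from bench import robot gives the robot as it stands.
- The arm moves only by the tool send_rows, never from a script. Its argument "steps" is a list of rows, each an object of numbers: "fingers": the finger opening in mm, from 0 to 85.4; "dx", "dy", "dz": the shift along the tool's x, y, z in mm; "roll": the turn about the tool's z in degrees. In form: [{"fingers": .., "dx": .., "dy": .., "dz": .., "roll": ..}, ...]. A call has 1 to 12 rows; each row is the pose to reach, as a shift and turn from the pose commanded when the call began, along the tool's axes at that moment; what a row does not reach only later rows make up. A row lasts 1/10 s, in which the tool goes at most 50 mm and 8.59 degrees, less where a joint would pass 70% of its speed; a pose out of reach is approached as far as the arm can. A call with a gripper value outside its range is refused whole. The fingers move at their own pace and stop on an object; the grip force is fixed at half the most. Time passes only in rows, so rows that repeat a pose let the fingers close. It gives the time, the measured TCP pose, the force, the opening and the grip force at its end, in the units of the state.
- robot.observe(): the state, without advancing time (a new reading comes with each control period).
- robot.capture(name): name is "side" or "top"; returns a dict with "image" (480x640x3 uint8, red, green, blue), "depth" (480x640 float32, mm along the optical axis (not along the pixel's ray), 0 where there is no reading), "intrinsics" (3x3 intrinsics, pixels), "eye" and "attitude" of the camera in the world. Camera axes: x right, y down, z forward; pixel columns grow to the right and rows downward; lengths in mm; the calibration is good to about 2 mm. A picture is of the moment at which its call begins.
- robot.sign_off(): hands the job in; it is judged then, once.
The state is a dict: "t": time; "q": joint angles; "joint_vel": joint speeds; "effort": joint torques, N m; "tool_pos": TCP position; "orientation": TCP orientation; "wrist_force": force on the tool from outside, world axes, zero at the start; "moment": the same for the moment, N m; "width": finger opening in mm; "gripper_force": force on a finger pad.
Only numpy, scipy, OpenCV 4.12 (cv2) and the standard library are available. Lean on these libraries where they do the work, as an engineer would, in place of code of your own. Each camera call takes 0.05 s, during which the arm holds its last target. There are 200 camera calls.

TASK

First swing the dimmer lever on the white light control box until it points in line with the small index tab at the rim of its dial, and leave it there. Then put the steel V-block, groove up, on the green measuring stage and press it gently into the corner, one long side flush against the longer stop and one end flush against the shorter stop. Finish while still holding it pressed against both stops, and leave the other things on the bench where they are.

Things in the scene. Friction and masses are not known exactly. Their poses are not given: they have to be found in the camera images.
- vblock: plain steel V-block, loose, starts upright on the bench: 60 long (its x) x 45 wide (its y) x 45 high, about 0.55 kg; a V groove 30 wide and 15 deep runs along its x in the top. The two long sides are flat and parallel, 45 apart, and can be gripped from above. Origin: centre of the underside, z up. Either end may face the short stop
- corner (a point): point on top of the fixed green measuring stage (170 x 170, top 25 above the bench) where the inner faces of the two stops would meet, 60 in +x and 60 in +y from the stage centre. Axes: the stage's, z up. Longer stop: along x, its inner face at y = 0; shorter stop: along y, inner face at x = 0. Free area towards -x, -y. The V-block is home with its origin at x -30, y -22.5, z 0
- stop_long: the longer stop: dark steel bar 104 x 14 x 12 high, fixed on the stage along its x, 12 above the stage top (37 above the bench). Origin: centre of its underside, which lies 60 in -x and 7 in +y of the corner point. Rigid. If the V-block is borne down hard on the stage, friction there takes up the sideways push before the stops do
- stop_short: the shorter stop: dark steel bar 14 x 50 x 30 high, fixed on the stage along its y, so taller: 30 above the stage top (55 above the bench). Origin: centre of its underside, which lies 7 in +x and 33 in -y of the corner point. Rigid
- dimmer (a joint): dimmer lever, hinged about the vertical line through dimmer_hinge. 0: it points along the box's -x; grows counterclockwise seen from above; from -1.35 to 1.35 rad. It takes about 1.2 N at the knob to move and stays where it is left
- dimmer_knob (a point): centre of the top of the upright round black knob at the end of the dimmer lever: 14 diameter, top 71.5 above the bench, 50 from the hinge; the lever's flat arm (8 wide, top 39.5 above the bench) lies under it. The knob is free to be gripped over the upper 32. The arm points along this point's -x
- dimmer_hinge (a point): the lever's hinge, in the middle of the top of the fixed white light control box (140 x 140 x 30 high). Axes are those of the box, z up
- index (a joint): angle of the index tab, counted like the dimmer lever's: the lever is in line when both joints read the same. From -1.35 to 1.35 rad, it does not move during the work
- index_tab (a point): the index tab, a small dark steel bar 12 x 9 x 4 high at the rim of the dial, 63 from the hinge, top about 34 above the bench. It points to the hinge along its x
- ring_gauge: bystander: steel ring 52 diameter, 18 high. Origin: centre of the underside
- eyepiece: bystander: black eyepiece standing upright, 38 diameter, 58 high. Origin: centre of the underside
- lens_cap: bystander: round black lens cap 52 diameter, 16 high, open side up. Origin: centre of the underside
- screwdriver: bystander: screwdriver 170 long, lying along its x. Origin: at its underside
Not all that is in view belongs to the job. Leave any brown look-alike of the part that bears dimmer alone. What is shaped like the vblock but blue is not meant.

How it is judged (in metres and radians):
On the way, in this order (a step that is already met when the one before it is completed fails the run):
1. the dimmer lever is set in line with the index tab (angle between the x axis of dimmer_knob and the x axis of index_tab, either way round below 0.12 rad), for 0.4 s.
2. the V-block is pressed into the corner against both stops (contact force between vblock and stop_long above 1.5 N and contact force between vblock and stop_short above 1.5 N and angle between the x axis of vblock and the x axis of corner, either way round below 0.05 rad and angle between vblock's own z axis and vertical below 0.06 rad and z of vblock in the frame of corner below 0.003 m and horizontal distance between vblock and corner below 0.0425 m and contact force between vblock and the fingers above 1 N), for 0.2 s.
At the end, for the whole second after the job is handed in: Lever within 0.12 rad of the index tab; V-block groove up (0.06 rad), underside within 3 mm of the stage top, long axis within 0.05 rad of the longer stop, centre within 42.5 mm of the corner seen from above, over 1.5 N against each stop, at rest, held by the fingers with over 1 N (all of step 2 and angle between the x axis of dimmer_knob and the x axis of index_tab, either way round below 0.12 rad and linear speed of vblock below 0.02 m/s); the arm keeps its last pose, push and grip.
It fails at once if the V-block is rammed against a stop (over 60 N) (contact force between vblock and stop_long above 60 N or contact force between vblock and stop_short above 60 N).
It fails at once if another thing on the bench is moved by more than 30 mm (distance of any of ring_gauge, eyepiece, lens_cap, screwdriver from where it was at the start of the episode above 0.03 m).
It also fails if it takes over 67 s, if anything falls off the work surface, if the arm or the gripper's body presses on something with over 40 N, if the wrist force passes 120 N, or if a joint passes its speed limit or range.

## Working session

There is one attempt and no reset: what is moved stays moved. The work goes in short steps, Python scripts to look and compute and a tool call to move; the robot and the scene stay as the last step left them, time stands still between calls to the robot, and variables do not carry over. Pictures are saved under pics/ and viewed, at most 10 in all, crops included, and the job is handed in when it is done.

Besides the shell and the picture viewer there is one more tool, called after "Request:" as name(argument=value, ...) on one line, values as JSON. send_rows: Moves the arm, as the interface text tells. Its arguments: {"type":"object","properties":{"steps":{"type":"array","items":{"type":"object","properties":{"fingers":{"type":"number"},"dx":{"type":"number"},"dy":{"type":"number"},"dz":{"type":"number"},"roll":{"type":"number"}}}}},"required":["steps"]}

```bash
mkdir -p pics; cat > h.py <<'E'
import numpy as np, cv2
from bench import robot
from scipy.spatial.transform import Rotation as R
def cap(n):
    c=robot.capture(n); a=np.array(c["attitude"],float)
    c["Rm"]=a if a.shape==(3,3) else R.from_rotvec(a).as_matrix()
    c["K"]=np.array(c["intrinsics"]); c["e"]=np.array(c["eye"]); return c
def plane(c,uv,z):
    uv=np.atleast_2d(uv).astype(float)
    d=(np.linalg.inv(c["K"])@np.c_[uv,np.ones(len(uv))].T).T@c["Rm"].T
    return c["e"]+d*((z-c["e"][2])/d[:,2])[:,None]
def cloud(c):
    v,u=np.mgrid[:480,:640]; d=np.linalg.inv(c["K"])@np.stack([u.ravel(),v.ravel(),np.ones(u.size)])
    return (c["e"]+(d*c["depth"].ravel()).T@c["Rm"].T).reshape(480,640,3)
E
python3 - <<'E'
from h import *
print(robot.observe())
for n in("side","top"):
    c=cap(n); cv2.imwrite(f"pics/{n}.png",c["image"][:,:,::-1]); print(n,c["e"],c["attitude"],c["K"])
    np.savez(f"{n}.npz",**{k:c[k] for k in("image","depth","K","e","Rm")})
E
```

```text
{'t': 0.0, 'q': array([ 1.08069773e+00,  3.81222222e-01,  1.29827935e+00,  2.46653912e-05,
        1.46359765e+00, -2.15342301e-01]), 'joint_vel': array([ 0.00025929,  0.00120688, -0.00042886, -0.00055734,  0.001184  ,
       -0.00053274]), 'effort': array([ 1.24569553e-03, -4.48451936e+01, -2.31285149e+01, -7.94352377e-05,
        4.76293091e-03, -4.85481530e-05]), 'tool_pos': array([149.09750074, 529.09751916, 230.69142841]), 'orientation': array([-4.30159533e-01, -3.11145431e+00,  2.20713417e-03]), 'wrist_force': array([ 0.04819241, -0.93797134, -0.04605877]), 'moment': array([-0.05407651, -0.01956697, -0.03471456]), 'gripper_force': 0.0, 'width': 85.36563669794725}
side [ 390.15564793 -708.57685509  797.10825155] [-2.2901938   0.18168584 -0.08214345] [[549.4299529    0.         316.01450167]
 [  0.         549.4299529  235.16288952]
 [  0.           0.           1.        ]]
top [ 419.4570721    94.6836349  1064.71274086] [-2.20307314  2.15713531 -0.10668722] [[449.97199279   0.         328.15076996]
 [  0.         449.97199279 242.54665022]
 [  0.           0.           1.        ]]
```

View pics/top.png

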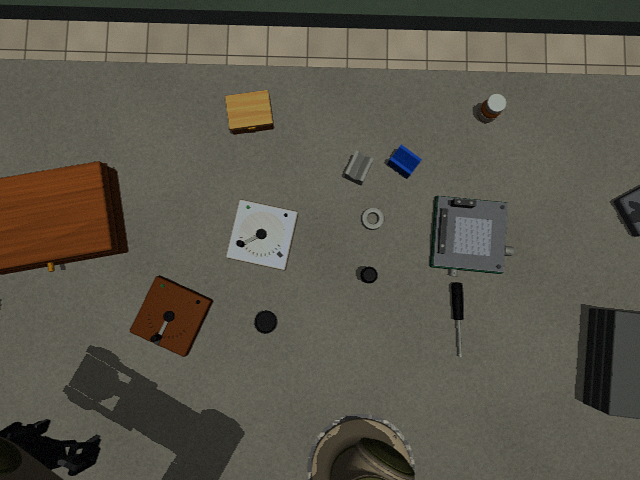

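View pics/side.png

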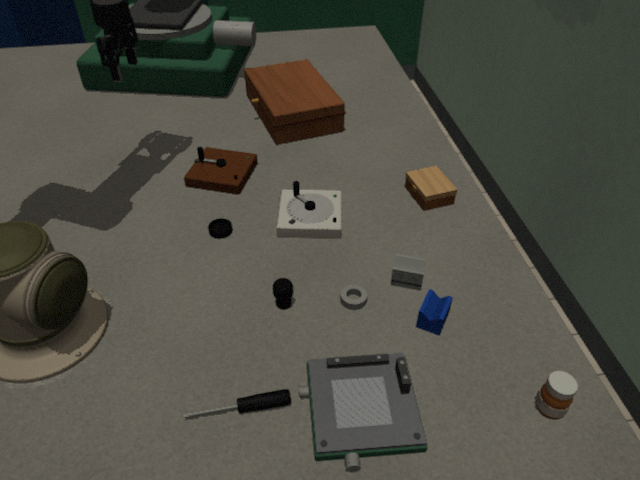

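The top view shows the possible V-blocks: steel at (358,167) and blue at (404,161). The possible dimmer boxes are white at (262,235) and brown at (172,316). The stage is at (470,235), with the stops at its upper-left edges. I choose the steel block and the white box, and check both in a close crop.

```bash
python3 - <<'E'
import numpy as np,cv2
t=np.load("top.npz")["image"][:,:,::-1]; s=np.load("side.npz")["image"][:,:,::-1]
f=lambda im,u,v,w,h:cv2.resize(im[v:v+h,u:u+w],(400,300),interpolation=cv2.INTER_CUBIC)
a=np.vstack([np.hstack([f(t,212,190,100,75+15),f(s,265,170,100,75)]),np.hstack([f(t,335,135,100,75),f(t,420,185,100,90)])])
cv2.imwrite("pics/crop.png",np.clip(a*1.5,0,255).astype(np.uint8))
E
```

```text
(no output)
```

View pics/crop.png

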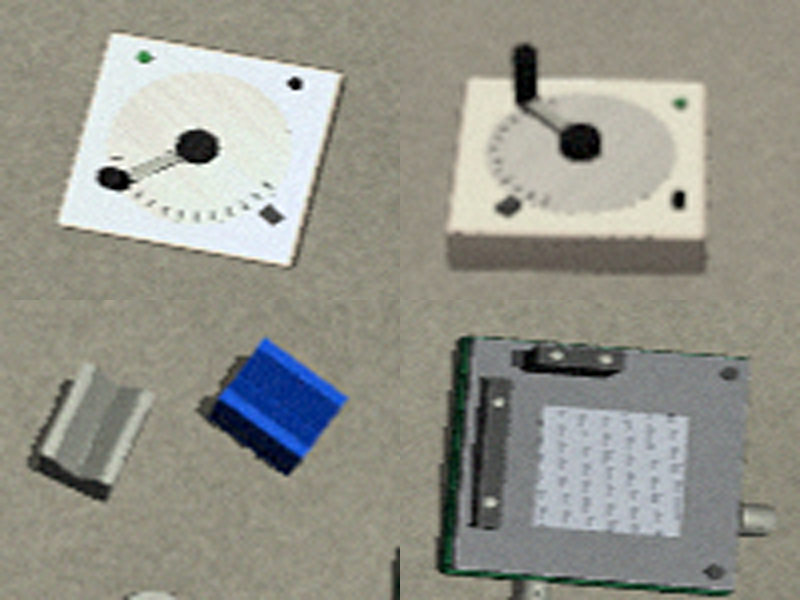

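The crop confirms the white box: hinge near (261,234), knob near (240,244), index tab near (280,254). It also confirms the plain steel block at (358,167). The stage has its long stop on the left (world +y) and its short stop at the top (world +x). Next I measure them.

```bash
cat >> h.py <<'E'
def load(n):
    return dict(np.load(n+".npz"))
def blob(m,u,v):
    n,l,s,ce=cv2.connectedComponentsWithStats(m.astype(np.uint8))
    k=min(range(1,n),key=lambda i:np.hypot(*(ce[i]-[u,v]))+(1e3 if s[i,4]<8 else 0)); return l==k,ce[k],s[k,4]
def rect(c,m,z):
    cs,_=cv2.findContours(m.astype(np.uint8),cv2.RETR_EXTERNAL,cv2.CHAIN_APPROX_NONE); q=max(cs,key=cv2.contourArea)[:,0]
    return cv2.minAreaRect(plane(c,q,z)[:,:2].astype(np.float32))
E
python3 - <<'E'
from h import *
for n,box,tab,knob in(("top",(262,235),(280,254),(240,243)),("side",(310,205),(292,221),(296,184))):
    c=load(n); im=c["image"].astype(int); hsv=cv2.cvtColor(c["image"],cv2.COLOR_RGB2HSV); g=im.min(2); P=cloud(c)
    print(n,"bench z",np.median(P[300:320,180:200,2]) )
    for w,p in(("box",box),("tab",tab),("knob",knob)): print(w,im[p[1],p[0]],P[p[1],p[0]].round())
    x,y=box; w=np.zeros(g.shape,bool); w[y-50:y+50,x-50:x+50]=1
    zm=w&(np.abs(P[...,2]-30)<7)&(g>95)
    zm=cv2.morphologyEx(zm.astype(np.uint8),cv2.MORPH_CLOSE,np.ones((9,9)))
    r=rect(c,zm>0,30); print("box rect",r)
    w[:]=0; w[tab[1]-5:tab[1]+6,tab[0]-6:tab[0]+7]=1
    m,ce,a=blob(w&(g<110),*tab); print("tab",ce,a,plane(c,ce,34).round(1))
    w[:]=0; w[knob[1]-8:knob[1]+9,knob[0]-6:knob[0]+7]=1
    m,ce,a=blob(w&(g<50),*knob); print("knob",ce,a,plane(c,ce,71.5).round(1), plane(c,ce,55).round(1))
    if n=="top": bl,st=(358,167),(470,235)
    else: bl,st=(408,268),(365,405)
    zz=P[...,2]
    for nm,p,r0,z,lo,hi in(("vb",bl,22,45,39,52),("stage",st,65,25,19,31)):
        w[:]=0; w[max(0,p[1]-r0):p[1]+r0,p[0]-r0:p[0]+r0]=1
        m=w&(zz>lo)&(zz<hi); print(nm,m.sum(),"bbox cloud rect",cv2.minAreaRect(P[m][:,:2].astype(np.float32)),"zmed",np.median(zz[m]))
    w[:]=0; w[st[1]-65:st[1]+65,st[0]-65:st[0]+65]=1
    m=w&(zz>33)&(zz<44); print("long",m.sum()); m2,ce,a=blob(m,*st)
    n_,l,s,cc=cv2.connectedComponentsWithStats(m.astype(np.uint8))
    for i in range(1,n_):
        if s[i,4]>20:
            print(" c",cc[i],s[i,4],cv2.minAreaRect(P[l==i][:,:2].astype(np.float32)))
    m=w&(zz>50)&(zz<60); print("short",m.sum(),cv2.minAreaRect(P[m][:,:2].astype(np.float32)) if m.sum()>3 else 0)
E
```

```text
top bench z 31.794307699013757
box [22 21 19] [524. 237.  45.]
tab [48 50 52] [483. 196.  33.]
knob [26 24 26] [503. 281.  72.]
box rect ((528.1055297851562, 240.5284423828125), (138.23948669433594, 137.854248046875), 78.95586395263672)
tab [279.5 254. ] 24 [[482.6 197.3  34. ]]
knob [240.18181818 243.22727273] 44 [[502.3 281.1  71.5]] [[503.7 284.2  55. ]]
vb 317 bbox cloud rect ((689.80029296875, 18.566896438598633), (45.12903594970703, 61.70549774169922), 65.95796203613281) zmed 44.6722524073258
stage 4700 bbox cloud rect ((558.068115234375, -237.9894256591797), (317.8536071777344, 212.3017578125), 16.57831382751465) zmed 25.38089893964593
long 321
 c [443.08633094 230.08633094] 278 ((545.8067016601562, -178.01644897460938), (15.329989433288574, 103.93051147460938), 86.00426483154297)
short 138 ((609.2562866210938, -222.29820251464844), (49.69050979614258, 14.47018814086914), 85.83483123779297)
side bench z 0.05687395492395808
box [10 15 13] [528. 234.  42.]
tab [49 46 44] [482. 192.  37.]
knob [ 9  7 11] [503. 276.  72.]
box rect ((527.9561767578125, 237.33950805664062), (138.667
[... 181 characters left out ...]
. ]]
vb 396 bbox cloud rect ((690.6522216796875, 16.365150451660156), (51.39582061767578, 59.970279693603516), 65.97552490234375) zmed 44.07212062399719
stage 8990 bbox cloud rect ((531.2926025390625, -257.3729553222656), (189.4179229736328, 182.01339721679688), 85.73827362060547) zmed 25.60370970969609
long 598
 c [357.71701721 359.86042065] 523 ((545.5557861328125, -179.7737274169922), (17.71010398864746, 103.96063995361328), 86.53672790527344)
 c [401.61333333 382.42666667] 75 ((609.1371459960938, -225.13626098632812), (51.57781982421875, 14.662176132202148), 85.28754425048828)
short 262 ((609.2543334960938, -224.37994384765625), (51.68515396118164, 14.163487434387207), 85.46570587158203)
```

```bash
cat >> h.py <<'E'
def rows(targets,base=None):
    """targets: (x,y,z,yaw_y deg) -> dx,dy,dz,roll from the present pose"""
    s=robot.observe(); M=R.from_rotvec(s["orientation"]).as_matrix(); p=s["tool_pos"]
    y0=np.degrees(np.arctan2(M[1,1],M[0,1])); print("now",p.round(1),"yaw_y",round(y0,1),"q6",s["q"][5].round(2),"w",round(s["width"],1),"tilt",M[:,2].round(3))
    for t in targets:
        d=M.T@(np.array(t[:3])-p); r=-((t[3]-y0+90)%180-90); print(d.round(1),"roll",round(r,1))
E
python3 - <<'E'
from h import *
rows([(502.5,280,150,32),(502.5,280,47,32)])
P=cloud(load("top"));print("max z left box",np.nanpercentile(P[170:260,10:120,2],99))
E
```

```text
now [149.1 529.1 230.8] yaw_y 74.3 q6 -0.22 w 85.7 tilt [-0.001 -0.001 -1.   ]
[-407.7 -143.8   80.9] roll 42.3
[-407.8 -143.7  183.9] roll 42.3
max z left box 95.9743594904645
```

Request:
send_rows(steps=[{"dx":-407.7,"dy":-143.8,"dz":60,"roll":42.3,"fingers":40},{"dx":-407.7,"dy":-143.8,"dz":60,"roll":42.3,"fingers":40},{"dx":-407.7,"dy":-143.8,"dz":60,"roll":42.3,"fingers":40},{"dx":-407.7,"dy":-143.8,"dz":60,"roll":42.3,"fingers":40},{"dx":-407.7,"dy":-143.8,"dz":60,"roll":42.3,"fingers":40},{"dx":-407.7,"dy":-143.8,"dz":60,"roll":42.3,"fingers":40},{"dx":-407.7,"dy":-143.8,"dz":60,"roll":42.3,"fingers":40},{"dx":-407.7,"dy":-143.8,"dz":60,"roll":42.3,"fingers":40},{"dx":-407.7,"dy":-143.8,"dz":60,"roll":42.3,"fingers":40},{"dx":-407.7,"dy":-143.8,"dz":60,"roll":42.3,"fingers":40},{"dx":-407.7,"dy":-143.8,"dz":60,"roll":42.3,"fingers":40},{"dx":-407.7,"dy":-143.8,"dz":60,"roll":42.3,"fingers":40}])

```text
t: 1.3
tool_pos: [501.7, 281.0, 171.4]
orientation: [-1.523, -2.748, 0.0]
wrist_force: [0.4, 0.0, 0.2]
width: 39.9
gripper_force: 0.0
```

```bash
python3 - <<'E'
from h import *
rows([(502.5,280,47,32)])
E
```

```text
now [501.7 281.  171.4] yaw_y 32.0 q6 -0.25 w 39.9 tilt [-0.  0. -1.]
[ -1.3   0.2 124.4] roll 0.0
```

Request:
send_rows(steps=[{"dx":-1.3,"dz":40,"fingers":40},{"dx":-1.3,"dz":80,"fingers":40},{"dx":-1.3,"dz":105,"fingers":40},{"dx":-1.3,"dz":124,"fingers":40},{"dx":-1.3,"dz":124,"fingers":40},{"dx":-1.3,"dz":124,"fingers":20},{"dx":-1.3,"dz":124,"fingers":20},{"dx":-1.3,"dz":124,"fingers":20}])

```text
invalid input at $.steps[0]: expected keys fingers, dx, dy, dz, roll
```

```bash
python3 - <<'E'
from h import *
H=np.array([528,239])
T=[]
for a in list(range(132,224,10))+[226]:
    d=np.radians(a+ (0 if a==226 else 3)); T.append((*(H+49.5*np.array([np.cos(d),np.sin(d)])),47,a-90))
rows(T); s=robot.observe(); print(s["wrist_force"],s["gripper_force"])
c=cap("side"); cv2.imwrite("pics/k1.png",cv2.resize(c["image"][120:260,220:400,::-1],(720,560)))
E
```

```text
now [501.7 281.  171.4] yaw_y 32.0 q6 -0.25 w 39.9 tilt [-0.  0. -1.]
[ -1.4 -11.  124.4] roll -10.0
[ -4.  -19.2 124.4] roll -20.0
[ -8.1 -26.9 124.4] roll -30.0
[-13.4 -33.7 124.4] roll -40.0
[-19.8 -39.4 124.4] roll -50.0
[-27.1 -44.  124.4] roll -60.0
[-35.1 -47.2 124.4] roll -70.0
[-43.6 -49.  124.4] roll -80.0
[-52.2 -49.3 124.4] roll -90.0
[-60.7 -48.1 124.4] roll 80.0
[-61.6 -47.9 124.4] roll 76.0
[0.42796406 0.01561021 0.22801001] 0.0
```

View pics/k1.png

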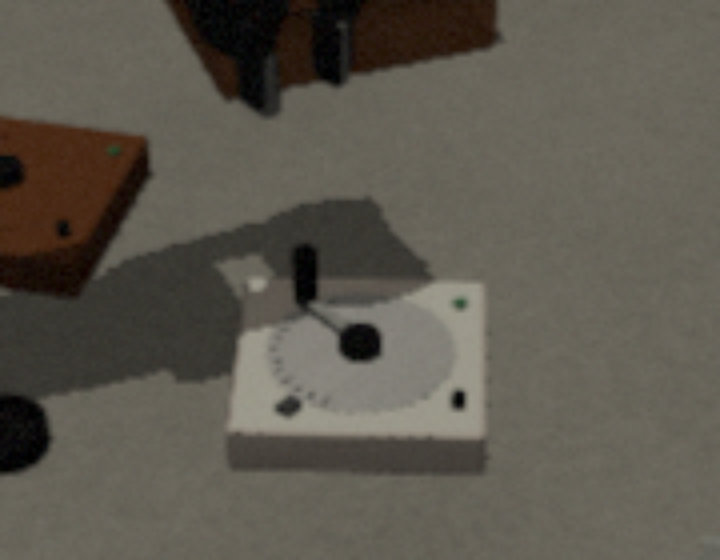

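The picture shows the fingers still raised above the box (around (300,70) in the crop), with the knob untouched at (304,270). All five keys are needed in each row, so I resend.

Request:
send_rows(steps=[{"dx":-1.3,"dy":0,"roll":0,"dz":40,"fingers":40},{"dx":-1.3,"dy":0,"roll":0,"dz":80,"fingers":40},{"dx":-1.3,"dy":0,"roll":0,"dz":105,"fingers":40},{"dx":-1.3,"dy":0,"roll":0,"dz":124,"fingers":40},{"dx":-1.3,"dy":0,"roll":0,"dz":124,"fingers":40},{"dx":-1.3,"dy":0,"roll":0,"dz":124,"fingers":20},{"dx":-1.3,"dy":0,"roll":0,"dz":124,"fingers":20},{"dx":-1.3,"dy":0,"roll":0,"dz":124,"fingers":20}])

```text
t: 2.15
tool_pos: [503.7, 279.6, 48.6]
orientation: [1.523, 2.746, 0.003]
wrist_force: [-0.2, -0.1, -0.7]
width: 20.4
gripper_force: 0.0
```

```bash
python3 - <<'E'
from h import *
H=np.array([528,239])
T=[]
for a in (129,136,143,150,157,164,171,178,185,192,199,205,):
    d=np.radians(a); T.append((*(H+49.5*np.array([np.cos(d),np.sin(d)])),47,a-90))
rows(T); s=robot.observe(); print(s["wrist_force"],s["gripper_force"])
c=cap("side"); cv2.imwrite("pics/k2.png",cv2.resize(c["image"][120:260,220:400,::-1],(720,560)))
E
```

```text
now [503.7 279.6  48.6] yaw_y 32.0 q6 -0.26 w 20.4 tilt [ 0.002  0.001 -1.   ]
[ 1.8 -6.9  1.6] roll -7.0
[  0.7 -12.9   1.6] roll -14.0
[ -1.1 -18.6   1.5] roll -21.0
[ -3.6 -24.1   1.5] roll -28.0
[ -6.8 -29.3   1.5] roll -35.0
[-10.5 -34.    1.5] roll -42.0
[-14.8 -38.2   1.5] roll -49.0
[-19.6 -41.9   1.5] roll -56.0
[-24.8 -45.    1.5] roll -63.0
[-30.4 -47.4   1.5] roll -70.0
[-36.2 -49.1   1.5] roll -77.0
[-41.3 -50.    1.5] roll -83.0
[-0.16048215 -0.14606667 -0.70162626] 0.0
```

View pics/k2.png

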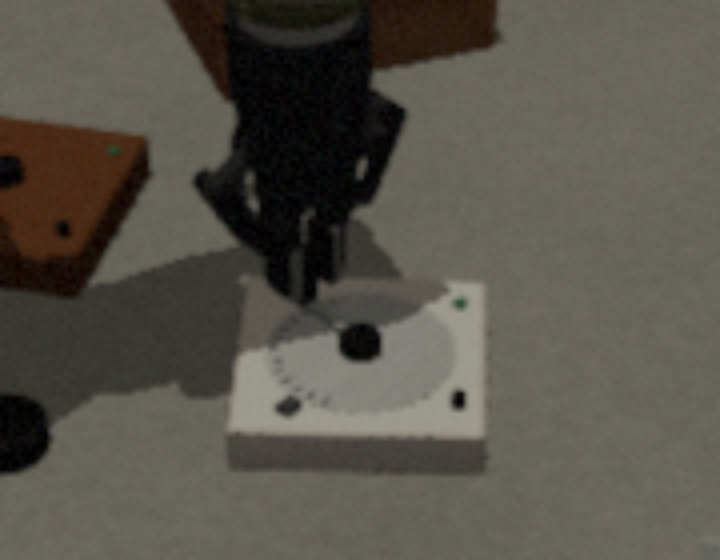

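The fingers now straddle the knob near (305,285). I sweep it along the arc.

Request:
send_rows(steps=[{"dx":1.8,"dy":-6.9,"dz":1,"roll":-7,"fingers":20},{"dx":0.7,"dy":-12.9,"dz":1,"roll":-14,"fingers":20},{"dx":-1.1,"dy":-18.6,"dz":1,"roll":-21,"fingers":20},{"dx":-3.6,"dy":-24.1,"dz":1,"roll":-28,"fingers":20},{"dx":-6.8,"dy":-29.3,"dz":1,"roll":-35,"fingers":20},{"dx":-10.5,"dy":-34,"dz":1,"roll":-42,"fingers":20},{"dx":-14.8,"dy":-38.2,"dz":1,"roll":-49,"fingers":20},{"dx":-19.6,"dy":-41.9,"dz":1,"roll":-56,"fingers":20},{"dx":-24.8,"dy":-45,"dz":1,"roll":-63,"fingers":20},{"dx":-30.4,"dy":-47.4,"dz":1,"roll":-70,"fingers":20},{"dx":-36.2,"dy":-49.1,"dz":1,"roll":-77,"fingers":20},{"dx":-41.3,"dy":-50,"dz":1,"roll":-83,"fingers":20}])

```text
t: 3.4
tool_pos: [483.2, 217.7, 47.1]
orientation: [-0.685, 3.064, 0.001]
wrist_force: [-0.2, 1.8, 1.2]
width: 20.0
gripper_force: 0.7
```

```bash
python3 - <<'E'
from h import *
H=np.array([528,239])
T=[]
for a in (210,215,220,223,226):
    d=np.radians(a); T.append((*(H+49.5*np.array([np.cos(d),np.sin(d)])),47,a-90))
rows(T); s=robot.observe(); print(s["wrist_force"],s["gripper_force"])
E
```

```text
now [483.2 217.7  47.1] yaw_y 115.2 q6 -1.81 w 20.0 tilt [ 0.002  0.001 -1.   ]
[-0.2 -4.   0.1] roll -4.8
[-0.8 -8.3  0.1] roll -9.8
[ -1.7 -12.5   0.1] roll -14.8
[ -2.4 -15.    0.1] roll -17.8
[ -3.3 -17.4   0.1] roll -20.8
[-0.17629327  1.75872981  1.18966238] 0.6961058266460896
```

Request:
send_rows(steps=[{"dx":-0.2,"dy":-4,"dz":0,"roll":-4.8,"fingers":20},{"dx":-0.8,"dy":-8.3,"dz":0,"roll":-9.8,"fingers":20},{"dx":-1.7,"dy":-12.5,"dz":0,"roll":-14.8,"fingers":20},{"dx":-3.3,"dy":-17.4,"dz":0,"roll":-20.8,"fingers":20},{"dx":-3.3,"dy":-17.4,"dz":0,"roll":-20.8,"fingers":20},{"dx":-3.3,"dy":-17.4,"dz":0,"roll":-20.8,"fingers":20},{"dx":-3.3,"dy":-14.5,"dz":0,"roll":-20.8,"fingers":24},{"dx":-3.3,"dy":-14.5,"dz":-40,"roll":-20.8,"fingers":40},{"dx":-3.3,"dy":-14.5,"dz":-90,"roll":-20.8,"fingers":60},{"dx":-3.3,"dy":-14.5,"dz":-130,"roll":-20.8,"fingers":80}])

```text
t: 4.4
tool_pos: [491.7, 206.3, 178.8]
orientation: [-1.219, 2.894, -0.001]
wrist_force: [1.1, -0.5, -0.5]
width: 66.9
gripper_force: 0.0
```

```bash
python3 - <<'E'
from h import *
rows([(620,100,200,156)])
E
```

```text
now [491.7 206.3 178.8] yaw_y 135.7 q6 -2.19 w 66.9 tilt [ 0.001  0.    -1.   ]
[ -13.6 -166.1  -21.1] roll -20.3
```

```bash
python3 - <<'E'
from h import *
c=load("top"); P=cloud(c); s=c["image"].astype(int); m=(s[...,2]>100)&(s[...,0]<60)&(P[...,2]>38)&(P[...,2]<52); print("blue",cv2.minAreaRect(P[m][:,:2].astype(np.float32)))
rows([(690,17.5,150,66)])
E
```

```text
blue ((708.3045654296875, -88.56939697265625), (58.280269622802734, 45.72856903076172), 52.59080505371094)
now [491.7 206.3 178.8] yaw_y 135.7 q6 -2.19 w 66.9 tilt [ 0.001  0.    -1.   ]
[  -3.4 -273.8   29. ] roll 69.7
```

Request:
send_rows(steps=[{"dx":-3.4,"dy":-273.8,"dz":29,"roll":69.7,"fingers":64},{"dx":-3.4,"dy":-273.8,"dz":29,"roll":69.7,"fingers":64},{"dx":-3.4,"dy":-273.8,"dz":29,"roll":69.7,"fingers":64},{"dx":-3.4,"dy":-273.8,"dz":29,"roll":69.7,"fingers":64},{"dx":-3.4,"dy":-273.8,"dz":29,"roll":69.7,"fingers":64},{"dx":-3.4,"dy":-273.8,"dz":29,"roll":69.7,"fingers":64},{"dx":-3.4,"dy":-273.8,"dz":29,"roll":69.7,"fingers":64},{"dx":-3.4,"dy":-273.8,"dz":29,"roll":69.7,"fingers":64},{"dx":-3.4,"dy":-273.8,"dz":29,"roll":69.7,"fingers":64},{"dx":-3.4,"dy":-273.8,"dz":29,"roll":69.7,"fingers":64},{"dx":-3.4,"dy":-273.8,"dz":29,"roll":69.7,"fingers":64}])

```text
t: 5.5
tool_pos: [690.3, 17.7, 147.5]
orientation: [0.647, 3.074, -0.0]
wrist_force: [-0.7, -0.2, -0.0]
width: 63.9
gripper_force: 0.0
```

```bash
python3 - <<'E'
from h import *
H=np.array([528,239.])
for n,knob,H in(("top",(255,255),(528.1,240.5)),("side",(290,190),(528,237.3))):
    c=cap(n); P=cloud(c); m=(np.hypot(P[...,0]-528,P[...,1]-239)<75)&(P[...,2]>66)&(P[...,2]<78)
    if m.sum(): k=P[m][:,:2].mean(0); print(n,m.sum(),k,np.degrees(np.arctan2(k[1]-H[1],k[0]-H[0]))%360, np.hypot(*(k-H)))
    x0,y0=(212,190) if n=="top" else (265,150)
    a=cv2.resize(c["image"][y0:y0+90,x0:x0+100,::-1],(400,360)); L=a if n=="top" else np.hstack([L,a])
cv2.imwrite("pics/lev.png",np.clip(L*1.5,0,255).astype(np.uint8)); rows([(690,17.5,14,66)])
E
```

```text
top 30 [491.85818502 205.38171857] 224.09797750559932 50.46546188693036
side 32 [491.75021078 201.99562916] 224.24301632710598 50.600848006723474
now [690.3  17.6 147.5] yaw_y 66.2 q6 -1.3 w 64.2 tilt [ 0. -0. -1.]
[  0.2  -0.2 133.5] roll 0.2
```

View pics/lev.png

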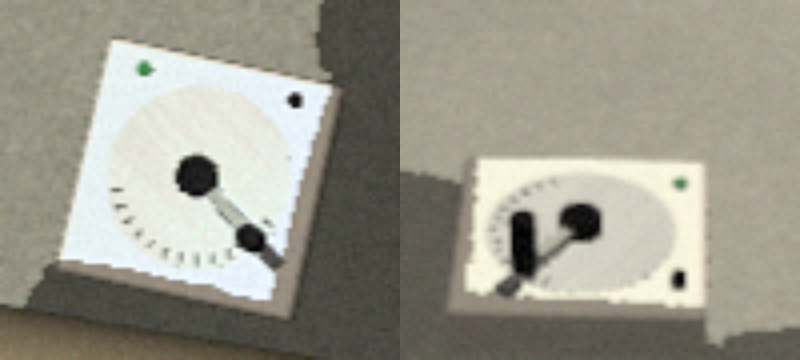

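The lever at (225,205) in the left crop points straight at the tab at (268,255), about 1° off. Next I descend on the block.

Request:
send_rows(steps=[{"dx":0,"dy":0,"dz":40,"roll":0,"fingers":64},{"dx":0,"dy":0,"dz":80,"roll":0,"fingers":64},{"dx":0,"dy":0,"dz":110,"roll":0,"fingers":64},{"dx":0,"dy":0,"dz":133,"roll":0,"fingers":64},{"dx":0,"dy":0,"dz":133,"roll":0,"fingers":64},{"dx":0,"dy":0,"dz":133,"roll":0,"fingers":50},{"dx":0,"dy":0,"dz":133,"roll":0,"fingers":40},{"dx":0,"dy":0,"dz":133,"roll":0,"fingers":40},{"dx":0,"dy":0,"dz":133,"roll":0,"fingers":40},{"dx":0,"dy":0,"dz":133,"roll":0,"fingers":40}])

```text
t: 6.6
tool_pos: [691.2, 17.4, 16.2]
orientation: [0.651, 3.07, 0.001]
wrist_force: [0.1, 0.9, 5.9]
width: 44.0
gripper_force: 63.9
```

```bash
python3 - <<'E'
from h import *
s=robot.observe(); print(s["wrist_force"],s["gripper_force"])
rows([(690,17.5,130,66)])
E
```

```text
[0.08750885 0.87771193 5.89640929] 63.9116457849741
now [691.2  17.4  16.2] yaw_y 66.1 q6 -1.3 w 44.0 tilt [ 0.003 -0.    -1.   ]
[   0.8   -0.3 -113.8] roll 0.1
```

```bash
python3 - <<'E'
from h import *
a=np.radians(-4.2); rows([(560.4,-221.4,120,86+-.2)])
E
```

```text
now [691.2  17.4  16.2] yaw_y 66.1 q6 -1.3 w 44.0 tilt [ 0.003 -0.    -1.   ]
[  22.4 -271.3 -104.2] roll -19.7
```

Request:
send_rows(steps=[{"dx":0,"dy":0,"dz":-30,"roll":0,"fingers":40},{"dx":0,"dy":0,"dz":-70,"roll":0,"fingers":40},{"dx":0,"dy":0,"dz":-105,"roll":0,"fingers":40},{"dx":0,"dy":0,"dz":-105,"roll":0,"fingers":40}])

```text
t: 7.0
tool_pos: [692.2, 17.0, 124.4]
orientation: [0.65, 3.065, 0.001]
wrist_force: [0.4, -1.0, -5.3]
width: 44.1
gripper_force: 64.3
```

```bash
python3 - <<'E'
from h import *
s=robot.observe(); print(s["wrist_force"],s["gripper_force"])
rows([(560.4,-221.4,110,85.8)])
E
```

```text
[ 0.41979379 -1.03342002 -5.2529349 ] 64.32298265397549
now [692.2  17.  124.4] yaw_y 66.1 q6 -1.3 w 44.1 tilt [ 0.009 -0.001 -1.   ]
[  23.8 -271.4   13.6] roll -19.7
```

Request:
send_rows(steps=[{"dx":3,"dy":-35,"dz":0,"roll":-3,"fingers":40},{"dx":7,"dy":-75,"dz":2,"roll":-6,"fingers":40},{"dx":10,"dy":-115,"dz":4,"roll":-9,"fingers":40},{"dx":13,"dy":-155,"dz":6,"roll":-12,"fingers":40},{"dx":17,"dy":-195,"dz":8,"roll":-15,"fingers":40},{"dx":20,"dy":-230,"dz":10,"roll":-18,"fingers":40},{"dx":23,"dy":-255,"dz":12,"roll":-19.7,"fingers":40},{"dx":23.8,"dy":-271.4,"dz":13,"roll":-19.7,"fingers":40},{"dx":23.8,"dy":-271.4,"dz":13,"roll":-19.7,"fingers":40},{"dx":23.8,"dy":-271.4,"dz":13,"roll":-19.7,"fingers":40},{"dx":23.8,"dy":-271.4,"dz":13,"roll":-19.7,"fingers":40}])

```text
t: 8.1
tool_pos: [558.8, -219.9, 105.9]
orientation: [-0.115, -3.139, -0.001]
wrist_force: [0.5, -0.1, -7.5]
width: 44.2
gripper_force: 64.5
```

```bash
python3 - <<'E'
from h import *
rows([(560.4,-221.4,110,85.8),(560.4,-221.4,44,85.8)])
s=robot.observe(); print(s["wrist_force"],s["gripper_force"])
c=cap("top"); P=cloud(c); t=s["tool_pos"]
u=np.mgrid[:480,:640]
for n in("top","side"):
    c=cap(n) if n=="side" else c
    a=cv2.resize(c["image"][175:275,400:530,::-1] if n=="top" else c["image"][300:450,280:440,::-1],(400,400)); L=a if n=="top" else np.hstack([L,a])
cv2.imwrite("pics/held.png",np.clip(L*1.5,0,255).astype(np.uint8))
E
```

```text
now [ 558.8 -219.9  105.9] yaw_y 85.8 q6 -2.07 w 44.2 tilt [-0.     0.001 -1.   ]
[-1.7 -1.4 -4.1] roll 0.0
[-1.7 -1.4 61.9] roll 0.0
[ 0.48847871 -0.07160837 -7.48111673] 64.49179887771606
```

View pics/held.png

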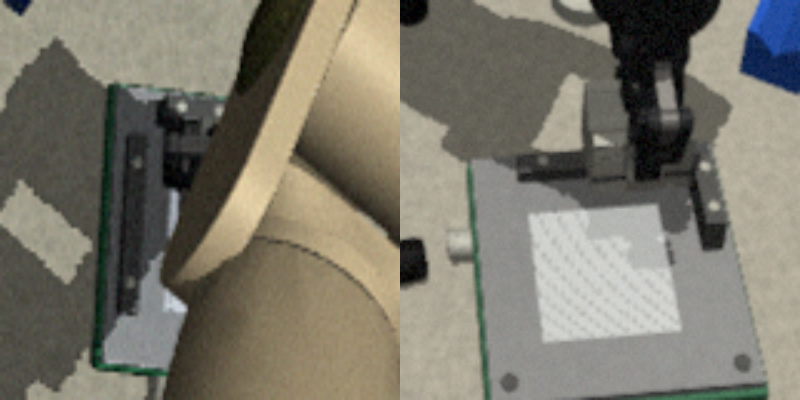

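The block is held level above the stage, with its end face at (605,130) in the right crop, clear of both stops. I lower it to just above the stage.

Request:
send_rows(steps=[{"dx":-1.7,"dy":-1.4,"dz":20,"roll":0,"fingers":40},{"dx":-1.7,"dy":-1.4,"dz":40,"roll":0,"fingers":40},{"dx":-1.7,"dy":-1.4,"dz":54,"roll":0,"fingers":40},{"dx":-1.7,"dy":-1.4,"dz":59,"roll":0,"fingers":40},{"dx":-1.7,"dy":-1.4,"dz":59,"roll":0,"fingers":40},{"dx":-1.7,"dy":-1.4,"dz":59,"roll":0,"fingers":40}])

```text
t: 8.8
tool_pos: [560.6, -222.6, 48.1]
orientation: [0.116, 3.138, -0.001]
wrist_force: [-0.3, -1.1, -6.9]
width: 43.8
gripper_force: 64.4
```

```bash
python3 - <<'E'
from h import *
rows([(573.3,-210.3,44,85.8)])
s=robot.observe(); print(s["wrist_force"],s["moment"])
c=cap("side"); P=cloud(c)
a=np.radians(-4.2); X=np.array([np.cos(a),np.sin(a)]);Y=np.array([-X[1],X[0]])
d=P[...,:2]-[604.9,-190.1]; lx=d@X; ly=d@Y; z=P[...,2]
m=(ly<2)&(ly>-60)&(lx<0)&(lx>-100)&(z>33)&(z<78)
print(m.sum()); print("lx pct",np.percentile(lx[m],[0,2,5,50,95,98,100]).round(1)); print("ly",np.percentile(ly[m],[0,2,5,50,95,98,100]).round(1)); 
m2=(ly<10)&(ly>-70)&(lx<-40)&(lx>-100)&(z>60)&(z<78); print("top-left z",np.percentile(z[m2],[1,50,90,99]) if m2.any() else 0)
cv2.imwrite("pics/low.png",np.clip(cv2.resize(c["image"][320:430,290:430,::-1],(760,600))*1.5,0,255).astype(np.uint8))
E
```

```text
now [ 560.6 -222.6   48.1] yaw_y 85.8 q6 -2.07 w 43.8 tilt [ 0.001 -0.001 -1.   ]
[-11.8  13.2   4.1] roll -0.0
[-0.28435342 -1.13082402 -6.91103844] [ 0.00410272 -0.06022391  0.00288313]
785
lx pct [-99.2 -91.5 -77.5 -61.1 -13.7  -0.3  -0. ]
ly [-59.9 -59.7 -59.3 -48.1  -1.1   0.4   2. ]
top-left z [60.34920256 70.87885813 76.92587434 77.8792419 ]
```

View pics/low.png

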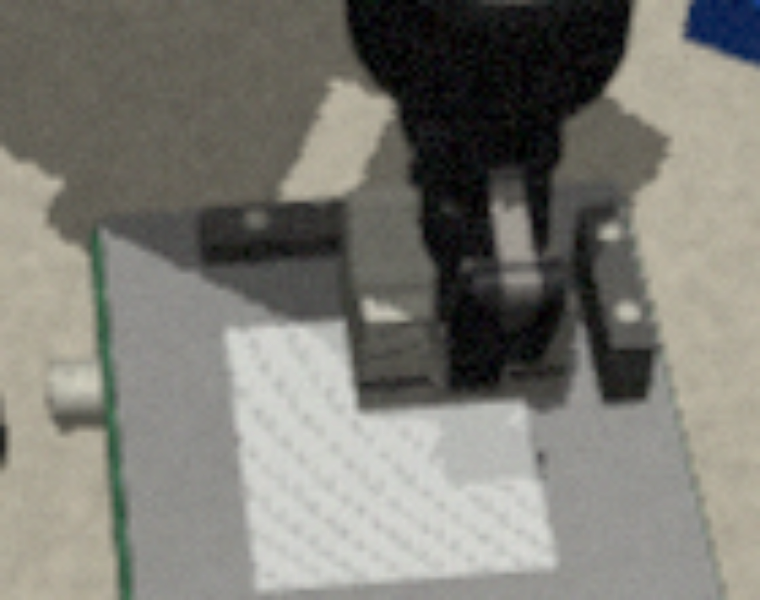

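Request:
send_rows(steps=[{"dx":0,"dy":0,"dz":2,"roll":0,"fingers":40},{"dx":0,"dy":0,"dz":4,"roll":0,"fingers":40},{"dx":0,"dy":0,"dz":5,"roll":0,"fingers":40},{"dx":0,"dy":0,"dz":6,"roll":0,"fingers":40},{"dx":0,"dy":0,"dz":6,"roll":0,"fingers":40},{"dx":0,"dy":0,"dz":6,"roll":0,"fingers":40}])

```text
t: 9.45
tool_pos: [560.1, -222.6, 41.3]
orientation: [0.116, 3.139, -0.0]
wrist_force: [-0.7, 0.0, -7.8]
width: 43.8
gripper_force: 64.7
```

Request:
send_rows(steps=[{"dx":0,"dy":0,"dz":0.4,"roll":0,"fingers":40},{"dx":0,"dy":0,"dz":0.8,"roll":0,"fingers":40},{"dx":0,"dy":0,"dz":0.8,"roll":0,"fingers":40}])

```text
t: 9.75
tool_pos: [560.1, -222.6, 41.2]
orientation: [0.116, 3.139, -0.001]
wrist_force: [-3.5, 1.0, 2.8]
width: 44.2
gripper_force: 65.6
```

Request:
send_rows(steps=[{"dx":0,"dy":1,"dz":-0.3,"roll":0,"fingers":40},{"dx":0,"dy":2,"dz":-0.3,"roll":0,"fingers":40},{"dx":0,"dy":3,"dz":-0.3,"roll":0,"fingers":40},{"dx":0,"dy":4,"dz":-0.3,"roll":0,"fingers":40},{"dx":0,"dy":5,"dz":-0.3,"roll":0,"fingers":40},{"dx":0,"dy":6,"dz":-0.3,"roll":0,"fingers":40},{"dx":0,"dy":7,"dz":-0.3,"roll":0,"fingers":40},{"dx":0,"dy":8,"dz":-0.3,"roll":0,"fingers":40},{"dx":0,"dy":8,"dz":-0.3,"roll":0,"fingers":40}])

```text
t: 10.65
tool_pos: [561.0, -214.7, 41.2]
orientation: [0.116, 3.138, -0.001]
wrist_force: [-0.2, -4.5, 2.1]
width: 44.2
gripper_force: 65.6
```

Request:
send_rows(steps=[{"dx":0,"dy":0.7,"dz":-0.3,"roll":0,"fingers":40},{"dx":0,"dy":1.4,"dz":-0.3,"roll":0,"fingers":40},{"dx":0,"dy":2,"dz":-0.3,"roll":0,"fingers":40},{"dx":0,"dy":2,"dz":-0.3,"roll":0,"fingers":40}])

```text
t: 11.05
tool_pos: [560.8, -212.5, 41.2]
orientation: [0.116, 3.139, 0.0]
wrist_force: [-0.3, -3.4, 2.9]
width: 44.5
gripper_force: 65.4
```

Request:
send_rows(steps=[{"dx":0,"dy":0.5,"dz":-0.5,"roll":0,"fingers":40},{"dx":0,"dy":1,"dz":-0.5,"roll":0,"fingers":40},{"dx":0,"dy":1.5,"dz":-0.5,"roll":0,"fingers":40},{"dx":0,"dy":1.5,"dz":-0.5,"roll":0,"fingers":40}])

```text
t: 11.45
tool_pos: [560.6, -210.6, 41.2]
orientation: [-0.116, -3.138, -0.001]
wrist_force: [0.6, -1.8, -2.9]
width: 44.1
gripper_force: 65.1
```

Request:
send_rows(steps=[{"dx":0,"dy":0.5,"dz":0,"roll":0,"fingers":40},{"dx":0,"dy":1,"dz":0,"roll":0,"fingers":40},{"dx":0,"dy":1,"dz":0,"roll":0,"fingers":40}])

```text
t: 11.75
tool_pos: [560.7, -209.7, 41.2]
orientation: [-0.116, -3.138, -0.001]
wrist_force: [0.4, -1.3, -5.9]
width: 43.8
gripper_force: 64.8
```

Request:
send_rows(steps=[{"dx":0,"dy":0.5,"dz":0,"roll":0,"fingers":40},{"dx":0,"dy":1,"dz":0,"roll":0,"fingers":40},{"dx":0,"dy":1,"dz":0,"roll":0,"fingers":40}])

```text
t: 12.05
tool_pos: [560.7, -209.6, 41.3]
orientation: [-0.116, -3.139, 0.001]
wrist_force: [-2.0, -5.7, -8.8]
width: 44.0
gripper_force: 64.4
```

Request:
send_rows(steps=[{"dx":-1,"dy":0,"dz":0.2,"roll":0,"fingers":40},{"dx":-2,"dy":0,"dz":0.2,"roll":0,"fingers":40},{"dx":-3,"dy":0,"dz":0.2,"roll":0,"fingers":40},{"dx":-4,"dy":0,"dz":0.2,"roll":0,"fingers":40},{"dx":-5,"dy":0,"dz":0.2,"roll":0,"fingers":40},{"dx":-6,"dy":0,"dz":0.2,"roll":0,"fingers":40},{"dx":-6,"dy":0,"dz":0.2,"roll":0,"fingers":40}])

```text
t: 12.75
tool_pos: [566.1, -210.0, 41.3]
orientation: [-0.116, -3.137, 0.001]
wrist_force: [-4.1, -4.9, -3.9]
width: 43.9
gripper_force: 65.1
```

```bash
python3 - <<'E'
from h import *
s=robot.observe();print(s["wrist_force"],s["moment"]);rows([(573.3,-210.3,41.2,85.8)])
E
```

```text
[-4.05101964 -4.89995739 -3.88747314] [-0.86449222  0.87744562  0.13864934]
now [ 566.1 -210.    41.3] yaw_y 85.8 q6 -2.05 w 43.9 tilt [-0.002 -0.001 -1.   ]
[-7.2  0.3  0.1] roll -0.0
```

Request:
send_rows(steps=[{"dx":-0.7,"dy":0,"dz":0,"roll":0,"fingers":40},{"dx":-1.4,"dy":0,"dz":0,"roll":0,"fingers":40},{"dx":-2.1,"dy":0,"dz":0,"roll":0,"fingers":40},{"dx":-2.8,"dy":0,"dz":0,"roll":0,"fingers":40},{"dx":-2.8,"dy":0,"dz":0,"roll":0,"fingers":40}])

```text
t: 13.25
tool_pos: [568.8, -210.2, 41.4]
orientation: [-0.116, -3.137, 0.001]
wrist_force: [-4.6, -5.4, -3.0]
width: 43.9
gripper_force: 65.1
```

Request:
send_rows(steps=[{"dx":-0.6,"dy":0,"dz":0,"roll":0,"fingers":40},{"dx":-1.2,"dy":0,"dz":0,"roll":0,"fingers":40},{"dx":-1.2,"dy":0,"dz":0,"roll":0,"fingers":40}])

```text
t: 13.55
tool_pos: [570.0, -210.3, 41.3]
orientation: [-0.116, -3.137, 0.001]
wrist_force: [-5.1, -5.0, -3.0]
width: 44.2
gripper_force: 65.1
```

Request:
send_rows(steps=[{"dx":-0.6,"dy":0,"dz":0,"roll":0,"fingers":40},{"dx":-1.2,"dy":0,"dz":0,"roll":0,"fingers":40},{"dx":-1.2,"dy":0,"dz":0,"roll":0,"fingers":40}])

```text
t: 13.85
tool_pos: [571.2, -210.4, 41.3]
orientation: [-0.116, -3.137, 0.001]
wrist_force: [-4.8, -5.2, -2.7]
width: 44.0
gripper_force: 65.1
```

Request:
send_rows(steps=[{"dx":-0.6,"dy":0,"dz":0,"roll":0,"fingers":40},{"dx":-1.2,"dy":0,"dz":0,"roll":0,"fingers":40},{"dx":-1.2,"dy":0,"dz":0,"roll":0,"fingers":40}])

```text
t: 14.15
tool_pos: [572.4, -210.5, 41.3]
orientation: [-0.116, -3.137, 0.001]
wrist_force: [-5.7, -4.8, -3.2]
width: 44.0
gripper_force: 65.1
```

Request:
send_rows(steps=[{"dx":-0.6,"dy":0,"dz":0,"roll":0,"fingers":40},{"dx":-1,"dy":0,"dz":0,"roll":0,"fingers":40},{"dx":-1,"dy":0,"dz":0,"roll":0,"fingers":40}])

```text
t: 14.45
tool_pos: [573.4, -210.6, 41.3]
orientation: [-0.116, -3.137, 0.001]
wrist_force: [-5.3, -5.1, -3.6]
width: 44.0
gripper_force: 65.1
```

Request:
send_rows(steps=[{"dx":-0.5,"dy":0,"dz":0,"roll":0,"fingers":40},{"dx":-0.8,"dy":0,"dz":0,"roll":0,"fingers":40},{"dx":-0.8,"dy":0,"dz":0,"roll":0,"fingers":40}])

```text
t: 14.75
tool_pos: [573.8, -210.6, 41.3]
orientation: [-0.116, -3.136, 0.001]
wrist_force: [-8.1, -5.3, -2.5]
width: 43.9
gripper_force: 65.1
```

Request:
send_rows(steps=[{"dx":-0.3,"dy":0.2,"dz":0,"roll":0,"fingers":40},{"dx":-0.6,"dy":0.4,"dz":0,"roll":0,"fingers":40},{"dx":-0.6,"dy":0.4,"dz":0,"roll":0,"fingers":40}])

```text
t: 15.05
tool_pos: [573.8, -210.5, 41.3]
orientation: [-0.116, -3.135, 0.001]
wrist_force: [-11.9, -6.2, -1.4]
width: 43.4
gripper_force: 65.3
```

Request:
send_rows(steps=[{"dx":-0.3,"dy":0.2,"dz":0,"roll":0,"fingers":40},{"dx":-0.4,"dy":0.4,"dz":0,"roll":0,"fingers":40},{"dx":-0.4,"dy":0.4,"dz":0,"roll":0,"fingers":40}])

```text
t: 15.35
tool_pos: [573.8, -210.6, 41.4]
orientation: [-0.116, -3.134, 0.002]
wrist_force: [-13.9, -8.1, 0.0]
width: 44.4
gripper_force: 65.4
```

```bash
python3 - <<'E'
from h import *
s=robot.observe();print(s["wrist_force"],s["moment"]);rows([(573.3,-210.3,41.2,85.8)])
c=cap("side"); cv2.imwrite("pics/fin.png",np.clip(cv2.resize(c["image"][320:430,290:430,::-1],(760,600))*1.5,0,255).astype(np.uint8))
E
```

```text
[-13.87774889  -8.0657491    0.0347617 ] [-1.41073905  1.99770995  0.21786531]
now [ 573.8 -210.6   41.4] yaw_y 85.8 q6 -2.04 w 44.4 tilt [-0.006 -0.001 -1.   ]
[0.5 0.2 0.2] roll -0.0
```

View pics/fin.png

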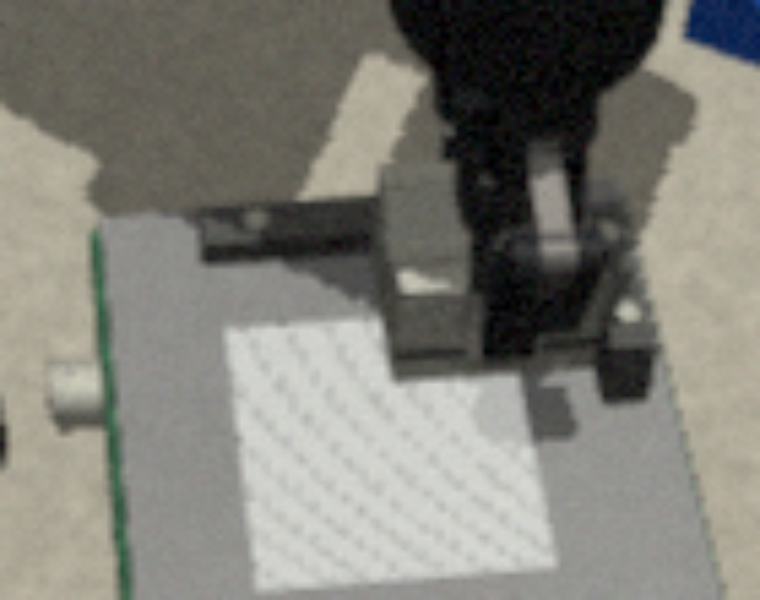

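Request:
send_rows(steps=[{"dx":0,"dy":0.3,"dz":-0.1,"roll":0,"fingers":40},{"dx":0,"dy":0.6,"dz":-0.2,"roll":0,"fingers":40},{"dx":0,"dy":1,"dz":-0.2,"roll":0,"fingers":40},{"dx":0,"dy":1,"dz":-0.2,"roll":0,"fingers":40},{"dx":0,"dy":1,"dz":-0.2,"roll":0,"fingers":40},{"dx":0,"dy":1,"dz":-0.2,"roll":0,"fingers":40},{"dx":0,"dy":1,"dz":-0.2,"roll":0,"fingers":40},{"dx":0,"dy":1,"dz":-0.2,"roll":0,"fingers":40}])

```text
t: 16.2
tool_pos: [573.8, -210.5, 41.4]
orientation: [-0.116, -3.134, 0.005]
wrist_force: [-14.2, -12.9, -3.4]
width: 43.8
gripper_force: 65.1
```

```bash
python3 - <<'E'
from h import *
s=robot.observe();print(s["wrist_force"],s["moment"]);rows([(573.3,-210.3,41.2,85.8)])
c=cap("top"); P=cloud(c); m=(np.hypot(P[...,0]-528,P[...,1]-239)<75)&(P[...,2]>66)&(P[...,2]<78); print(m.sum(),P[m].mean(0) if m.any() else 0)
E
```

```text
[-14.15399344 -12.87805567  -3.37908958] [-2.23233462  2.01931075  0.28630605]
now [ 573.8 -210.5   41.4] yaw_y 85.8 q6 -2.04 w 43.8 tilt [-0.006 -0.003 -1.   ]
[0.5 0.2 0.2] roll -0.0
31 [491.85228106 205.43491346  72.22337851]
```

```bash
python3 -c "
from bench import robot
print(robot.sign_off())"
```

```text
the job is handed in; nothing more can be done
None
```

I handed the job in at about 16 s of the 67 s allowed. The lever points about 1° off the index tab. The steel V-block is still gripped and pressed into the corner, with about 13 N of total push towards each stop (wrist force, stage friction included). No verdict came back, and I did not re-measure the bystanders at the end.

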